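Power up the bench and start the board test

ROBOT

A 6-joint arm with a two-finger parallel gripper is mounted at the origin on the work surface. World frame = base frame: x ahead of the robot, y to its left, z up, the work surface at z = 0. Lengths are in m, angles in rad, forces in N, time in s.
With the tool pointing down it reaches from about 0.35 to 0.775 m from the base axis. Payload 7.3 kg.
Tool frame: the origin (TCP) lies at the very end of the fingers, on their centre line; the grasp point (between the pads) lies 19 mm behind it; z points along the fingers, y is the direction in which the jaws open and shut (so a half turn about z gives the same grasp; the last joint's range is limited). The gripper opens to 92 mm and grips with 3 to 60 N. Pads are 19 mm wide; open, the fingers measure 130 mm over their backs; the gripper's body (75 mm by 190 mm) begins 47 mm behind the grasp point.
Start: joints at [-1.465, 0.342, 1.524, -0, 1.275, -0.146], TCP at [0.131, -0.508, 0.227] pointing down, gripper open.
Joint ranges: [-2.53, 2.53], [-0.77, 2.02], [0.04, 2.7], [-1, 4.14], [0.28, 2.66], [-3.11, 3.11]. Speed limits (rad/s): [2.57, 2.57, 3.14, 3.14, 3.14, 3.14].

INTERFACE

Orientations are given as [roll, pitch, yaw] about the fixed x, y, z axes, in that order (R = Rz(yaw) Ry(pitch) Rx(roll)).
In Python, from cell import robot gives the robot as it stands.
- The arm moves only by the tool apply_moves, never from a script. Its argument "plan" is a list of rows, each an object of numbers: "tx", "ty", "tz": the shift along the tool's x, y, z in m; "yaw": the turn about the tool's z in rad; "grip": the opening, from -1 (shut) to 1 (fully open), so that 0 is half open. In form: [{"tx": .., "ty": .., "tz": .., "yaw": .., "grip": ..}, ...]. A call has 1 to 8 rows; each row is the pose to reach, as a shift and turn from the pose commanded when the call began, along the tool's axes at that moment; what a row does not reach only later rows make up. A row lasts 1/8 s, in which the tool goes at most 62.5 mm and 10.7 degrees, less where a joint would pass 70% of its speed; a pose out of reach is approached as far as the arm can. A call with a gripper value outside its range is refused whole. The fingers move at their own pace and stop on an object; "force" is the grip in N (left out, the last holds). Time passes only in rows, so rows that repeat a pose let the fingers close. It gives the time, the measured TCP pose, the force and the opening at its end, in the units of the state.
- robot.observe(): the state, without advancing time (a new reading comes with each control period).
- robot.read_camera(name): name is "scene" or "top" or "wrist"; returns (picture, depth): 420x560x3 uint8, red, green, blue; 420x560 float32, m along the optical axis (not along the pixel's ray), 0 where there is no reading.
- robot.get_calibration(name): a dict with "camera_matrix" (3x3 intrinsics, pixels), "R" (3x3) and "t" (3): a world point X has camera coordinates R X + t. Camera axes: x right, y down, z forward; pixel columns grow to the right and rows downward; lengths in m; the calibration is good to about 2 mm. A picture is of the moment at which its call begins: read the wrist's pose just before it. get_calibration takes no time and is no camera call; for the wrist camera it gives the pose at the moment of the call.
- robot.hand_in(): hands the job in, once; it reports no verdict.
Trained networks look in the newest picture that a camera, given by its name, has taken for a name from the list of things; names that differ only in an ending like _2 or _b are one class to them, and where a whole thing is asked for, a point or a joint stands for the part that bears it (a point fixed in the world has none). Each returns a list of dicts, best first, with "confidence" (0 to 1); they miss things now and then, are a little off and sometimes report something else, mostly with a low value. They report only what shows in the picture. A call takes as long as a camera call. They do not tell look-alikes from the thing itself.
- robot.outline_of(label, camera): "region" (420x560 bool, what is visible of it) and "pixel" ([row, column] in pixels, amid what is visible of it).
- robot.tip_of(label, camera): "pixel" ([row, column] in pixels: a listed point, or the origin of a listed thing).
The state is a dict: "time": time; "qpos": joint angles; "qvel": joint speeds; "joint_efforts": joint torques, N m; "tool_pos": TCP position; "tool_rot": TCP orientation; "contact_force": force on the tool from outside, world axes, zero at the start; "torque": the same for the moment, N m; "opening": finger opening in m.
Only numpy, scipy, OpenCV 4.12 (cv2) and the standard library are available. Lean on these libraries where they do the work, as an engineer would, in place of code of your own. Each camera call takes 0.05 s, during which the arm holds its last target.

TASK

Start the board test on this electronics bench with the closed fingertips, in this order: press down the raised end of the rocker on the socket strip so that it is fully on, then push the round output key on the power supply fully in so that it stays in, then press the large round start key on the hand control box all the way down for a moment and let it come back up. Press the control box where it lies (do not pick it up or push it about), and leave the other keys and everything else on the bench alone.

Things in the scene. Friction and masses are not known exactly. Their poses are not given: they have to be found in the camera images.
- strip: grey switched socket strip screwed to the bench, 285 x 60 x 45 mm high. Origin on the bench straight under the rocker's pivot; its x axis runs along the strip from the rocker end (the strip begins 45 mm behind the pivot) past three sockets (70, 125, 180 mm from the pivot; the last carries a plug-in adapter 80 mm high); z up
- rocker_raised_end (a point): the spot to press: on the top face of the rocker half that stands up while the strip is off (the half towards the sockets), 16 mm from the pivot line, mid-width. Off, it is 62 mm above the bench; on, that face is level, 55 mm above the bench, 10 mm above the strip's top. The rocker is off-white, 48 mm long (24 mm each side of the pivot) and 28 mm wide, between two 4 mm high cheeks
- rocker (a joint): strip rocker angle: 0 = off (sockets-side half raised), 0.44 rad = fully on (that half pressed down level, the other half raised). Friction of 2 to 3 N at the spot; it stays where it is left
- supply: desk power supply fixed to the bench, 200 (x) x 180 (y) mm; flat front deck 55 mm above the bench, and a rear hump (x from 45 to 100 mm) 93 mm high. Origin under its centre on the bench, x towards the hump (away from the operator), z up. On the deck, in a row 35 mm to the front of the centre: the round output key at y = +55 mm, and two square 18 mm keys, 5 mm proud, at y = 0 and y = -50 mm, which are not to be pressed
- output_key_top (a point): centre of the top of the round output key on the supply: diameter 26 mm, 12 mm proud of the deck when out (67 mm above the bench), 5 mm proud when in. Axes as the supply
- output_key (a joint): travel of the output key: 0 = out, 0.007 m = fully in. Push-lock: about 3 N to move, no spring, stays in
- square_key_a (a joint): travel of the middle square key on the supply, 0 = up, 0.004 m = down; not to be pressed
- square_key_b (a joint): travel of the outer square key on the supply, 0 = up, 0.004 m = down; not to be pressed
- control_box: loose grey hand control box lying on the bench, 130 (x) x 64 (y) x 32 mm high, 0.3 to 0.6 kg. Origin under its centre; z up. Its large round start key is at x = +32 mm, a small round key (diameter 14 mm, 7 mm proud) at x = -35 mm. To be pressed where it lies, not picked up
- start_key_top (a point): centre of the top of the large round start key on the control box: diameter 28 mm, 46 mm above the bench, standing 11 mm proud of an aluminium collar. Axes as the box
- start_key (a joint): travel of the start key: 0 = up, 0.006 m = fully down. Sprung: 1.4 N to start, 4 N fully down; comes back up when let go
- small_key (a joint): travel of the small key on the control box, 0 = up, 0.004 m = down; not to be pressed
- solder_spool: aluminium-coloured solder spool standing on its flat end, diameter 52, 40 high (sizes in mm), loose; a bystander, to be left where it is. Origin on its underside
- flux_jar: small jar, diameter 42, 45 high (sizes in mm), loose; a bystander, to be left where it is. Origin on its underside
- heat_sink: finned aluminium heat sink 40 x 40 x 26 (sizes in mm), loose; a bystander, to be left where it is. Origin on its underside
- screwdriver: screwdriver 160 long lying down (sizes in mm), loose; a bystander, to be left where it is. Origin on its underside
- pliers: pliers about 160 long lying down (sizes in mm), loose; a bystander, to be left where it is. Origin on its underside
- spare_board: loose green circuit board 90 x 70 x 4 (sizes in mm), loose; a bystander, to be left where it is. Origin on its underside
Mind the look-alikes: they are no part of the job. Leave any red or yellow look-alike of the control_box alone.

How it is judged:
On the way, in this order (a step that is already met when the one before it is completed fails the run):
1. the strip's rocker is fully on (value of joint rocker above 0.36 rad), for 0.1 s.
2. the supply's round output key is fully in (value of joint rocker above 0.36 rad and value of joint output_key above 0.0055 m), for 0.1 s.
3. the start key is pressed all the way down (all of step 2 and value of joint start_key above 0.0045 m), for 0.1 s.
4. the start key is let go and back up (value of joint start_key below 0.001 m), for 0.1 s.
At the end, for the whole second after the job is handed in: Rocker on (beyond 0.36 of 0.44 rad), output key in (beyond 5.5 of 7 mm), start key and the other keys up (within 1 mm), control box on the bench within 40 mm of where it was, bystanders within 30 mm (all of step 2 and value of joint each of start_key, small_key, square_key_a, square_key_b below 0.001 m and not (height (world z) of control_box above 0.012 m or angle between control_box's own z axis and vertical above 0.2 rad or distance of control_box from where it was at the start of the episode above 0.04 m) and distance of each of solder_spool, flux_jar, heat_sink, screwdriver, pliers, spare_board from where it was at the start of the episode below 0.03 m); the robot touches nothing.
It fails at once if the output key is pushed before the strip is on (value of joint output_key above 0.003 m and value of joint rocker below 0.3 rad).
It fails at once if the start key is pressed before the output key is in (value of joint start_key above 0.003 m and value of joint output_key below 0.005 m).
It fails at once if another key is pressed (value of joint any of square_key_a, square_key_b, small_key above 0.002 m).
It fails at once if the control box is lifted, tipped or pushed about (more than 40 mm) (height (world z) of control_box above 0.012 m or angle between control_box's own z axis and vertical above 0.2 rad or distance of control_box from where it was at the start of the episode above 0.04 m).
It fails at once if a bystander is moved more than 30 mm (distance of any of solder_spool, flux_jar, heat_sink, screwdriver, pliers, spare_board from where it was at the start of the episode above 0.03 m).
It also fails if it takes over 48 s, if anything falls off the work surface, if the arm or the gripper's body presses on something with over 40 N, if the wrist force passes 120 N, or if a joint passes its speed limit or range.

## Working session

There is one attempt and no reset: what is moved stays moved. The work goes in short steps, Python scripts to look and compute and a tool call to move; the robot and the scene stay as the last step left them, time stands still between calls to the robot, and variables do not carry over. Pictures are saved under pics/ and viewed, and the job is handed in when it is done.

Besides the shell and the picture viewer there is one more tool, called after ">>>" as name(argument=value, ...) on one line, values as JSON. apply_moves: Moves the arm, as the interface text tells. Its arguments: {"type":"object","properties":{"plan":{"type":"array","items":{"type":"object","properties":{"tx":{"type":"number"},"ty":{"type":"number"},"tz":{"type":"number"},"yaw":{"type":"number"},"grip":{"type":"number"}}}},"force":{"type":"number"}},"required":["plan"]}

```bash
mkdir -p pics
cat > h.py <<'E'
import numpy as np, cv2
from cell import robot
def save(name,img): cv2.imwrite('pics/'+name+'.png',img[:,:,::-1])
def world(cam,uv,depth=None,z=None,cal=None):
    c=cal or robot.get_calibration(cam);K=np.array(c['camera_matrix']);R=np.array(c['R']);t=np.array(c['t'])
    r=np.linalg.inv(K)@np.array([uv[0],uv[1],1.0])
    if z is None: return R.T@(r*depth-t)
    o=-R.T@t; d=R.T@r
    return o+d*(z-o[2])/d[2]
E
python3 - <<'E'
from h import *
s=robot.observe();print(s)
for c in ['top','scene']:
    im,d=robot.read_camera(c);save(c+'0',im);np.save(c+'0.npy',d)
    for l in ['rocker_raised_end','output_key_top','start_key_top','strip','supply','control_box']:
        try:
            for o in robot.tip_of(l,c)[:3]: print(c,l,np.round(o['pixel'],1),round(o['confidence'],2))
        except Exception as e: print(l,e)
print(robot.observe()['time'])
E
```

```text
{'time': 0.0, 'qpos': array([-1.46501197e+00,  3.42693243e-01,  1.52502641e+00, -3.86477699e-05,
        1.27544331e+00, -1.46002945e-01]), 'qvel': array([-0.0001802 , -0.00143766, -0.00100492,  0.0004497 ,  0.00045454,
        0.001419  ]), 'joint_efforts': array([-1.29796455e-03, -4.31247103e+01, -2.44223410e+01,  7.15252245e-02,
        5.58954547e-02, -1.22830161e-04]), 'tool_pos': array([ 0.13075892, -0.50801386,  0.22605701]), 'tool_rot': array([-3.14003368e+00, -1.91892367e-04,  2.51798426e-01]), 'contact_force': array([ 0.24138775, -0.12316861, -0.33666327]), 'torque': array([-0.00702807, -0.01253279,  0.01968942]), 'opening': 0.09194975374581169}
top rocker_raised_end [211.  177.4] 0.55
top output_key_top [190.3 262.7] 0.41
top start_key_top [269.3 380.5] 0.56
top start_key_top [182.6 382. ] 0.54
top start_key_top [152.7 350. ] 0.49
top strip [216.2 186. ] 0.91
top strip [248.9 192.9] 0.15
top supply [181.1 275.7] 0.65
top control_box [221.1 378.7] 0.89
top control_box [164.6 342.4] 0.72
top control_box [275.6 371.3] 0.62
scene rocker_raised_end [185.3 364.5] 0.47
scene output_key_top [218.4 313. ] 0.47
scene start_key_top [225.4 261.9] 0.59
scene start_key_top [265.6 178.6] 0.56
scene start_key_top [218.  161.4] 0.5
scene strip [195.4 359.4] 0.94
scene supply [249.6 300.9] 0.73
scene supply [268.6 182. ] 0.3
scene control_box [294.4 247.4] 0.93
scene control_box [222.7 170.3] 0.87
scene control_box [266.8 183.2] 0.85
0.7
```

View pics/top0.png

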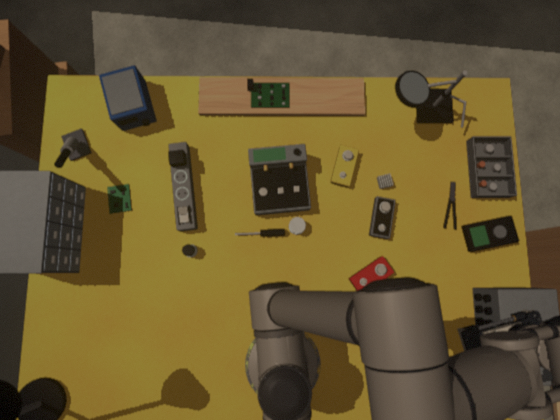

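View pics/scene0.png

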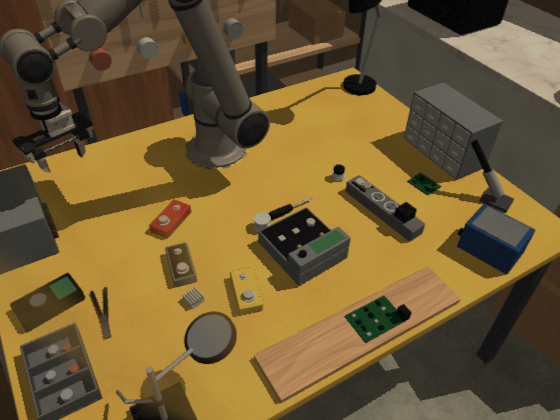

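Run:
```python
from h import *
im=cv2.imread('pics/top0.png');sc=cv2.imread('pics/scene0.png')
def crop(im,u,v,w=50,h=50,s=8): return cv2.resize(im[v-h:v+h,u-w:u+w],None,fx=s/2,fy=s/2,interpolation=cv2.INTER_CUBIC)
a=np.hstack([crop(im,182,195,s=8,w=33),crop(im,280,185,s=8,w=33),crop(im,382,217,s=8,w=33)])
b=np.hstack([crop(sc,375,195,w=33),crop(sc,300,235,w=33),crop(sc,180,255,w=33)])
o=np.vstack([a,b]);o=cv2.convertScaleAbs(cv2.resize(o,(594,600)) if 0 else cv2.resize(o,(594,600)),alpha=1.8)
cv2.imwrite('pics/crop0.png',o)
d=np.load('top0.npy')
for n,(u,v) in dict(rock=(184,213),key=(263,191),start=(385,207),other=(376,232),adapter=(178,156),hump=(275,155),table=(330,220)).items():
    print(n,world('top',(u,v),d[v,u]).round(3))
c=robot.get_calibration('top');print(c)
```

```text
rock [0.462 0.305 0.055]
key [0.53  0.059 0.065]
start [ 0.482 -0.326  0.047]
other [ 0.404 -0.297  0.035]
adapter [0.638 0.323 0.08 ]
hump [0.638 0.022 0.092]
table [ 0.447 -0.157 -0.003]
{'camera_matrix': array([[383.07902088,   0.        , 284.54844215],
       [  0.        , 383.07902088, 212.83568812],
       [  0.        ,   0.        ,   1.        ]]), 'R': array([[-0.004883  , -0.99978069,  0.02036507],
       [-0.9882791 ,  0.00171745, -0.1526482 ],
       [ 0.15257975, -0.02087176, -0.98807074]]), 't': array([-0.00644787,  0.46536444,  1.17898008])}
```

View pics/crop0.png

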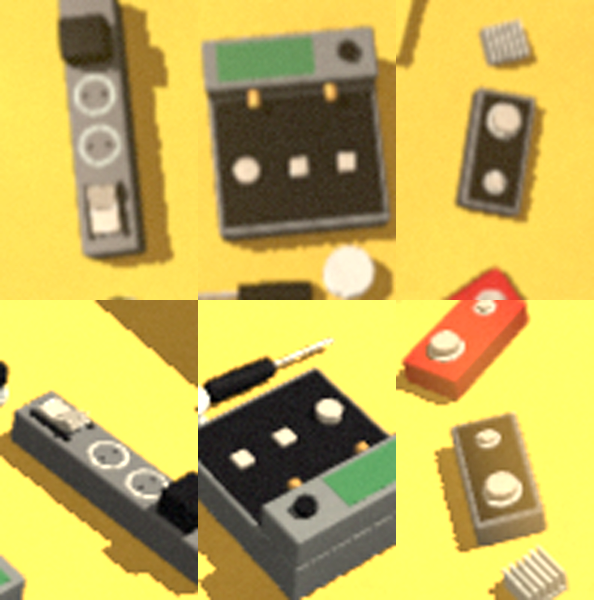

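```bash
cat >> h.py <<'E'
def cloud(cam,d):
    v,u=np.mgrid[0:420,0:560]
    c=robot.get_calibration(cam);K=np.array(c['camera_matrix']);R=np.array(c['R']);t=np.array(c['t'])
    r=np.stack([(u-K[0,2])/K[0,0]*d,(v-K[1,2])/K[1,1]*d,d],-1)
    return (r-t)@R
E
python3 - <<'E'
from h import *
for cam in ['top','scene']:
    d=np.load(cam+'0.npy');P=cloud(cam,d);ok=d>0
    # control box top
    def sel(x0,x1,y0,y1,z0,z1):
        m=ok&(P[...,0]>x0)&(P[...,0]<x1)&(P[...,1]>y0)&(P[...,1]<y1)&(P[...,2]>z0)&(P[...,2]<z1);return P[m]
    for n,b in dict(strip=(.36,.72,.24,.39,.035,.052),box=(.36,.53,-.38,-.25,.02,.06),boxface=(.36,.53,-.38,-.25,.026,.037),startkey=(.42,.53,-.38,-.25,.042,.06),deck=(.4,.7,-.12,.15,.04,.075),hump=(.55,.7,-.12,.15,.086,.1),outkey=(.45,.56,.02,.11,.061,.075),rock=(.4,.56,.26,.35,.050,.075)).items():
        p=sel(*b)
        if len(p)<4: print(cam,n,len(p));continue
        c,s,a=cv2.minAreaRect(p[:,:2].astype(np.float32)*1000)
        print(cam,n,len(p),'rect',np.round(c,1),np.round(s,1),round(a,1),'mean',(p.mean(0)*1000).round(1),'zmed',round(np.median(p[:,2])*1000,1))
for l,(r,c),z in [('rk',(211,177.4),.062),('ok',(190.3,262.7),.067)]:
    print(l,world('top',(c,r),z=z).round(4))
for l,(r,c),z in [('rk',(185.3,364.5),.062),('ok',(218.4,313),.067),('sk',(265.6,178.6),.046)]:
    print(l,world('scene',(c,r),z=z).round(4))
# hand picks from crop
for l,(x,y),off,z in [('pivot',(101,207),(149,145),.055),('rocker lower end',(105,234),(149,145),.055),('rocker raised end',(99,186),(149,145),.065),('sock1',(99,146),(149,145),.045),('sock2',(95,95),(149,145),.045),('okey',(246-198,170),(247,135),.067),('sqa',(299-198,166),(247,135),.060),('sqb',(347-198,161),(247,135),.060),('start',(503-396,118),(349,167),.046),('small',(494-396,182),(349,167),.039)]:
    print(l,world('top',(off[0]+x/3,off[1]+y/3),z=z).round(4))
E
```

```text
top strip 1310 rect [528.  315.8] [341.5  60.8] 7.7 mean [539.6 315.   44.6] zmed 44.6
top box 820 rect [ 454.1 -322. ] [ 65.3 130.4] 78.6 mean [ 452.8 -320.    32.7] zmed 32.1
top boxface 698 rect [ 453.9 -322. ] [ 64.2 130.2] 79.1 mean [ 449.9 -319.8   31.8] zmed 31.9
top startkey 54 rect [ 484.8 -327.4] [22.8 27.2] 68.7 mean [ 485.3 -327.6   45.4] zmed 45.1
top deck 2745 rect [508.2   2.7] [218.7 180.1] 5.6 mean [539.    4.9  55.2] zmed 55.3
top hump 967 rect [641.5  15.7] [ 56.3 179.3] 5.5 mean [640.3  17.8  92.7] zmed 92.7
top outkey 51 rect [519.   49.7] [83.1 27.1] 52.1 mean [529.3  60.4  65.7] zmed 65.9
top rock 171 rect [493.2 312.2] [118.7  40.6] 9.9 mean [461.6 307.3  56.3] zmed 55.5
scene strip 1051 rect [526.9 317.7] [338.4  67.8] 7.3 mean [560.4 313.6  45.6] zmed 46.2
scene box 892 rect [ 451.2 -321.1] [ 64.2 135.5] 78.9 mean [ 459.6 -323.5   34.8] zmed 34.5
scene boxface 650 rect [ 450.8 -321. ] [ 64.2 134.6] 78.9 mean [ 455.6 -322.5   33.4] zmed 33.8
scene startkey 75 rect [ 464.4 -317.2] [27.5 69.4] 61.3 mean [ 482.7 -327.5   47.3] zmed 47.1
scene deck 2547 rect [534.6   6.1] [273.  182.7] 4.6 mean [551.   -5.2  56.5] zmed 57.1
scene hump 1011 rect [639.6  16.7] [ 59.1 182.6] 6.0 mean [642.8  13.6  94.1] zmed 94.3
scene outkey 81 rect [513.3  57. ] [84. 65.] 3.6 mean [523.2  56.7  65.4] zmed 65.4
scene rock 180 rect [489.1 307.8] [131.1  57.5] 6.4 mean [473.9 305.2  56.1] zmed 55.4
rk [0.4676 0.3233 0.062 ]
ok [0.5316 0.0604 0.067 ]
rk [0.4743 0.3006 0.062 ]
ok [0.5222 0.0728 0.067 ]
sk [ 0.4768 -0.3344  0.046 ]
pivot [0.4593 0.3085 0.055 ]
rocker lower end [0.4311 0.3034 0.055 ]
rocker raised end [0.4796 0.3089 0.065 ]
sock1 [0.5257 0.3154 0.045 ]
sock2 [0.5807 0.3216 0.045 ]
okey [0.5273 0.0594 0.067 ]
sqa [0.533  0.0043 0.06  ]
sqb [ 0.5383 -0.0459  0.06  ]
start [ 0.4841 -0.3253  0.046 ]
small [ 0.4169 -0.3147  0.039 ]
```

```bash
cat >> h.py <<'E'
from scipy.spatial.transform import Rotation as Ro
def rel(target,yaw,cmd=None):
    s=robot.observe();R=Ro.from_euler('xyz',s['tool_rot']).as_matrix()
    p=s['tool_pos']
    v=R.T@(np.array(target)-p)
    dy=-(yaw-s['tool_rot'][2]); dy=(dy+np.pi)%(2*np.pi)-np.pi
    print('t',round(s['time'],2),'pos',p.round(4),'rot',s['tool_rot'].round(3),'F',s['contact_force'].round(2),'open',round(s['opening'],4));print('tx,ty,tz',v.round(4),'yaw',round(dy,3),'q',s['qpos'].round(2))
E
python3 -c "
from h import *
rel((.46,-.2,.18),.12)"
```

```text
t 0.7 pos [ 0.1308 -0.5085  0.2268] rot [ 3.141 -0.     0.252] F [ 1.23  0.73 -0.08] open 0.0922
tx,ty,tz [ 0.3956 -0.2167  0.0467] yaw 0.132 q [-1.47  0.34  1.52  0.    1.28 -0.15]
```

>>> apply_moves(plan=[{"tx":0.396,"ty":-0.217,"tz":0.047,"yaw":0.13,"grip":-1},{"tx":0.396,"ty":-0.217,"tz":0.047,"yaw":0.13,"grip":-1},{"tx":0.396,"ty":-0.217,"tz":0.047,"yaw":0.13,"grip":-1},{"tx":0.396,"ty":-0.217,"tz":0.047,"yaw":0.13,"grip":-1},{"tx":0.396,"ty":-0.217,"tz":0.047,"yaw":0.13,"grip":-1},{"tx":0.396,"ty":-0.217,"tz":0.047,"yaw":0.13,"grip":-1},{"tx":0.396,"ty":-0.217,"tz":0.047,"yaw":0.13,"grip":-1},{"tx":0.396,"ty":-0.217,"tz":0.047,"yaw":0.13,"grip":-1}], force=20)

```text
time: 1.7
tool_pos: [0.462, -0.197, 0.1793]
tool_rot: [-3.141, -0.0, 0.126]
contact_force: [-0.8, -0.2, 0.1]
opening: 0.0163
```

```bash
python3 -c "
from h import *
rel((.472,.3085,.12),.12)"
```

```text
t 1.7 pos [ 0.462  -0.197   0.1793] rot [-3.141 -0.     0.126] F [-0.8  -0.19  0.06] open 0.0163
tx,ty,tz [ 0.0734 -0.5002  0.0596] yaw 0.006 q [-0.56  0.35  1.66  0.    1.14  0.89]
```

>>> apply_moves(plan=[{"tx":0.073,"ty":-0.5,"tz":0.04,"grip":-1},{"tx":0.073,"ty":-0.5,"tz":0.04,"grip":-1},{"tx":0.073,"ty":-0.5,"tz":0.04,"grip":-1},{"tx":0.073,"ty":-0.5,"tz":0.04,"grip":-1},{"tx":0.073,"ty":-0.5,"tz":0.04,"grip":-1},{"tx":0.073,"ty":-0.5,"tz":0.04,"grip":-1},{"tx":0.073,"ty":-0.5,"tz":0.04,"grip":-1},{"tx":0.073,"ty":-0.5,"tz":0.04,"grip":-1}])

```text
schema error: expected keys tx, ty, tz, yaw, grip
```

Run:
```python
from h import *
rel((.472,.3085,.08),.12)
im,d=robot.read_camera('wrist');P=cloud('wrist',d);np.save('w1.npy',P);save('w1',im)
for cam in ['wrist']:
    for l in ['rocker_raised_end']:
        for o in robot.tip_of(l,cam)[:2]:
            r,c=o['pixel'];print(l,r,c,o['confidence'],world(cam,(c,r),z=.062).round(4))
im,d=robot.read_camera('scene');save('s1',im)
rel((.472,.3085,.08),.12)
```

```text
t 1.7 pos [ 0.462  -0.197   0.1793] rot [-3.141 -0.     0.126] F [-0.8  -0.19  0.06] open 0.0163
tx,ty,tz [ 0.0734 -0.5002  0.0996] yaw 0.006 q [-0.56  0.35  1.66  0.    1.14  0.89]
t 1.85 pos [ 0.4601 -0.1997  0.1796] rot [3.141e+00 1.000e-03 1.230e-01] F [ 0.26 -1.02 -0.58] open 0.004
tx,ty,tz [ 0.0743 -0.5029  0.0994] yaw 0.003 q [-0.56  0.34  1.66 -0.    1.14  0.89]
```

View pics/w1.png

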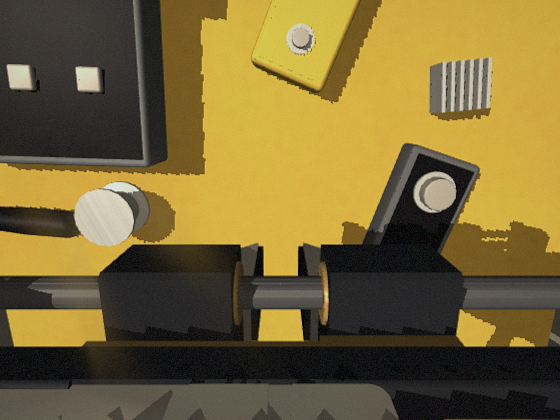

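View pics/s1.png

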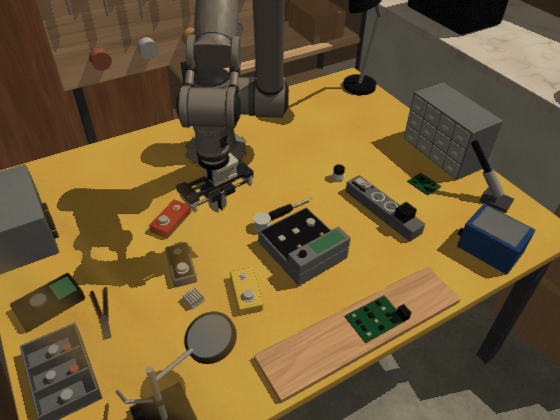

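The second move was refused because it left out the yaw key, so the arm hadn't moved. The wrist picture shows the start key of the grey box at (434,192), the square keys at (22,77) and (89,80), and the spool at (105,215).

>>> apply_moves(plan=[{"tx":0.074,"ty":-0.502,"tz":0.04,"yaw":0,"grip":-1},{"tx":0.074,"ty":-0.502,"tz":0.04,"yaw":0,"grip":-1},{"tx":0.074,"ty":-0.502,"tz":0.04,"yaw":0,"grip":-1},{"tx":0.074,"ty":-0.502,"tz":0.04,"yaw":0,"grip":-1},{"tx":0.074,"ty":-0.502,"tz":0.04,"yaw":0,"grip":-1},{"tx":0.074,"ty":-0.502,"tz":0.04,"yaw":0,"grip":-1},{"tx":0.074,"ty":-0.502,"tz":0.04,"yaw":0,"grip":-1},{"tx":0.074,"ty":-0.502,"tz":0.04,"yaw":0,"grip":-1}])

```text
time: 2.85
tool_pos: [0.4735, 0.2985, 0.1407]
tool_rot: [3.141, -0.001, 0.119]
contact_force: [1.7, -0.2, 0.1]
opening: 0.0006
```

Run:
```python
from h import *
P=np.load('w1.npy')
q=P[150:240,380:490].reshape(-1,3);q=q[(q[:,2]>.041)&(q[:,2]<.055)]
c,r=cv2.minEnclosingCircle((q[:,:2]*1000).astype(np.float32));print('startkey',len(q),c,r,np.median(q[:,2]),q.mean(0))
im,d=robot.read_camera('wrist');P=cloud('wrist',d);np.save('w2.npy',P);save('w2',im)
for o in robot.tip_of('rocker_raised_end','wrist')[:2]:
    r,c=o['pixel'];print(r,c,o['confidence'],world('wrist',(c,r),z=.062).round(4),P[int(r),int(c)])
rel((.472,.3085,.08),.12)
```

```text
startkey 878 (485.35015869140625, -328.2265319824219) 14.324745178222656 0.046406216016047455 [ 0.48536287 -0.32703819  0.04620734]
218.6 263.8 0.93 [0.4718 0.3137 0.062 ] [0.47238874 0.31803127 0.06240683]
t 2.95 pos [0.4726 0.3018 0.1401] rot [-3.14e+00 -1.00e-03  1.25e-01] F [-0.03 -0.79  0.34] open 0.0004
tx,ty,tz [ 0.0001 -0.0067  0.0601] yaw 0.005 q [0.43 0.49 1.55 0.   1.1  1.88]
```

View pics/w2.png

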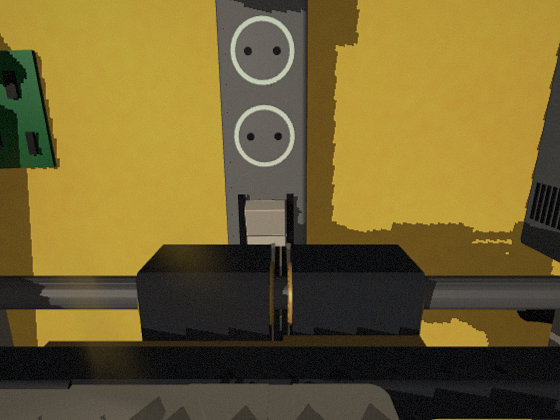

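Run:
```python
from h import *
cal=robot.get_calibration('wrist');im,d=robot.read_camera('wrist')
s=robot.observe();print(s['tool_pos'])
print('spot',[world('wrist',p,z=.062,cal=cal).round(4) for p in [(265,218),(265,202),(265,236)]])
for o in robot.tip_of('rocker_raised_end','wrist')[:2]:
    r,c=o['pixel'];print(r,c,o['confidence'],world('wrist',(c,r),z=.062,cal=cal).round(4))
for o in [(262,50),(264,136)]: print('socket',world('wrist',o,z=.045,cal=cal).round(4))
P=cloud('wrist',d);m=(P[...,2]>.051)&(P[...,2]<.075)&(d>0);m[244:]=0;m[:,:200]=0;m[:,330:]=0;m[:190]=0
q=P[m];print(len(q),cv2.minAreaRect((q[:,:2]*1000).astype(np.float32)),q[:,2].max())
rel((.472,.3085,.08),.12)
```

```text
[0.47268267 0.29915852 0.14008694]
spot [array([0.4724, 0.313 , 0.062 ]), array([0.4836, 0.3142, 0.062 ]), array([0.4594, 0.3115, 0.062 ])]
219.1 267.2 0.91 [0.4718 0.3114 0.062 ]
socket [0.5815 0.3281 0.045 ]
socket [0.5265 0.3206 0.045 ]
1766 ((468.4293518066406, 305.0361022949219), (33.07908248901367, 36.399356842041016), 7.098700046539307) 0.06668764026359783
t 3.05 pos [0.4728 0.2976 0.1402] rot [3.141 0.    0.122] F [ 0.68 -1.35 -0.15] open 0.0006
tx,ty,tz [ 0.0006 -0.0109  0.0602] yaw 0.002 q [ 0.43  0.48  1.55 -0.    1.1   1.87]
```

>>> apply_moves(plan=[{"tx":0.001,"ty":-0.011,"tz":0.03,"yaw":0,"grip":-1},{"tx":0.001,"ty":-0.011,"tz":0.055,"yaw":0,"grip":-1},{"tx":0.001,"ty":-0.011,"tz":0.068,"yaw":0,"grip":-1},{"tx":0.001,"ty":-0.011,"tz":0.075,"yaw":0,"grip":-1},{"tx":0.001,"ty":-0.011,"tz":0.08,"yaw":0,"grip":-1},{"tx":0.001,"ty":-0.011,"tz":0.083,"yaw":0,"grip":-1},{"tx":0.001,"ty":-0.011,"tz":0.084,"yaw":0,"grip":-1},{"tx":0.001,"ty":-0.011,"tz":0.084,"yaw":0,"grip":-1}])

```text
time: 4.05
tool_pos: [0.4723, 0.31, 0.0566]
tool_rot: [-3.141, -0.001, 0.122]
contact_force: [1.9, 0.5, 0.9]
opening: 0.0003
```

Run:
```python
from h import *
rel((.472,.311,.055),.12)
for i in range(2):
    robot.read_camera('scene');s=robot.observe();print(s['tool_pos'].round(4),s['contact_force'].round(2))
```

```text
t 4.05 pos [0.4723 0.31   0.0566] rot [-3.141e+00 -1.000e-03  1.220e-01] F [1.94 0.46 0.91] open 0.0003
tx,ty,tz [-0.0001 -0.001   0.0016] yaw 0.002 q [0.45 0.6  1.62 0.   0.92 1.89]
[0.4722 0.31   0.0566] [1.4  0.13 2.15]
[0.4722 0.31   0.0566] [0.72 0.3  2.32]
```

>>> apply_moves(plan=[{"tx":0,"ty":-0.001,"tz":0.002,"yaw":0,"grip":-1},{"tx":0,"ty":-0.001,"tz":0.0035,"yaw":0,"grip":-1},{"tx":0,"ty":-0.001,"tz":0.0035,"yaw":0,"grip":-1},{"tx":0,"ty":-0.001,"tz":0.0035,"yaw":0,"grip":-1}])

```text
time: 4.65
tool_pos: [0.4722, 0.3104, 0.0551]
tool_rot: [3.141, -0.001, 0.122]
contact_force: [-4.3, -5.6, 19.7]
opening: 0.0004
```

>>> apply_moves(plan=[{"tx":0,"ty":0,"tz":-0.04,"yaw":0,"grip":-1},{"tx":0,"ty":0,"tz":-0.09,"yaw":0,"grip":-1},{"tx":0,"ty":0,"tz":-0.09,"yaw":0,"grip":-1}])

```text
time: 5.03
tool_pos: [0.4735, 0.3118, 0.1464]
tool_rot: [-3.139, -0.006, 0.122]
contact_force: [0.3, 1.4, -0.5]
opening: 0.0003
```

Run:
```python
from h import *
cal=robot.get_calibration('wrist');im,d=robot.read_camera('wrist');P=cloud('wrist',d)
for v in (200,210,220,230,240):print(v,[P[v,u].round(4).tolist() for u in (255,265,275)])
save('w3',im[150:300,180:360].repeat(4,0).repeat(4,1))
rel((.529,.06,.12),.1)
```

```text
200 [[0.4785, 0.3315, 0.0426], [0.4796, 0.3241, 0.0434], [0.4804, 0.3167, 0.043]]
210 [[0.4708, 0.3307, 0.0427], [0.4722, 0.3232, 0.0444], [0.4759, 0.3159, 0.0552]]
220 [[0.4629, 0.3299, 0.0424], [0.4642, 0.3224, 0.0436], [0.4679, 0.315, 0.0534]]
230 [[0.4552, 0.3291, 0.043], [0.4563, 0.3215, 0.0436], [0.4603, 0.3141, 0.0533]]
240 [[0.4471, 0.3282, 0.0427], [0.448, 0.3206, 0.0428], [0.4533, 0.3133, 0.0552]]
t 5.08 pos [0.4723 0.3111 0.1441] rot [-3.141e+00 -2.000e-03  1.220e-01] F [ 0.2  -0.45 -0.75] open 0.0005
tx,ty,tz [0.0257 0.2562 0.0239] yaw 0.022 q [0.45 0.49 1.53 0.   1.12 1.9 ]
```

View pics/w3.png

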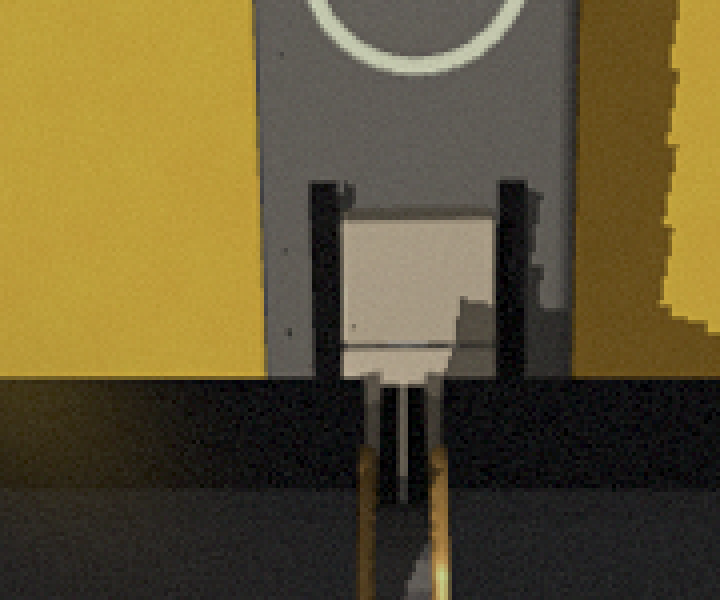

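The sockets-side half of the rocker is now level, with its face at about 0.054 m and its front edge flush between the cheeks. The press bottomed out at 55 mm with 20 N. Next is the output key.

>>> apply_moves(plan=[{"tx":0.026,"ty":0.256,"tz":0.02,"yaw":0.02,"grip":-1},{"tx":0.026,"ty":0.256,"tz":0.02,"yaw":0.02,"grip":-1},{"tx":0.026,"ty":0.256,"tz":0.02,"yaw":0.02,"grip":-1},{"tx":0.026,"ty":0.256,"tz":0.02,"yaw":0.02,"grip":-1},{"tx":0.026,"ty":0.256,"tz":0.02,"yaw":0.02,"grip":-1},{"tx":0.026,"ty":0.256,"tz":0.02,"yaw":0.02,"grip":-1},{"tx":0.026,"ty":0.256,"tz":0.02,"yaw":0.02,"grip":-1}])

```text
time: 5.95
tool_pos: [0.5283, 0.0612, 0.1224]
tool_rot: [-3.141, 0.001, 0.103]
contact_force: [0.2, -0.2, -0.6]
opening: 0.0004
```

Run:
```python
from h import *
cal=robot.get_calibration('wrist');im,d=robot.read_camera('wrist');P=cloud('wrist',d);save('w4',im)
for o in robot.tip_of('output_key_top','wrist')[:2]:
    r,c=o['pixel'];print(r,c,o['confidence'],world('wrist',(c,r),z=.067,cal=cal).round(4))
rel((.529,.06,.075),.1)
```

```text
228.9 280.4 0.94 [0.5285 0.0617 0.067 ]
t 6.05 pos [0.5285 0.0613 0.1228] rot [-3.141  0.     0.104] F [-0.19 -0.2  -0.22] open 0.0005
tx,ty,tz [0.0004 0.0013 0.0478] yaw 0.004 q [-0.03  0.46  1.65  0.    1.03  1.44]
```

View pics/w4.png

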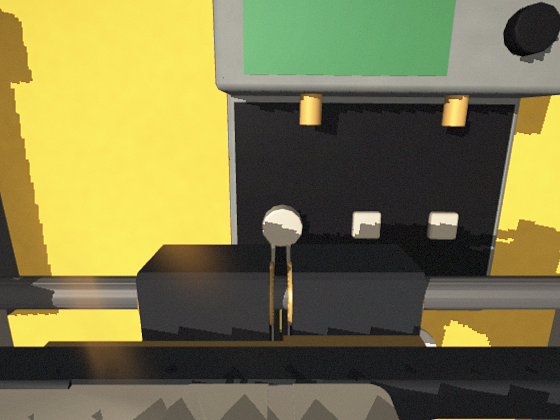

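The round key is at (283,226), directly under the fingertips: the network gives (0.5285, 0.0617) and the TCP is at (0.5285, 0.0613). Pushing it in.

>>> apply_moves(plan=[{"tx":0,"ty":0,"tz":0.03,"yaw":0,"grip":-1},{"tx":0,"ty":0,"tz":0.05,"yaw":0,"grip":-1},{"tx":0,"ty":0,"tz":0.056,"yaw":0,"grip":-1},{"tx":0,"ty":0,"tz":0.06,"yaw":0,"grip":-1},{"tx":0,"ty":0,"tz":0.0625,"yaw":0,"grip":-1},{"tx":0,"ty":0,"tz":0.064,"yaw":0,"grip":-1},{"tx":0,"ty":0,"tz":0.064,"yaw":0,"grip":-1},{"tx":0,"ty":0,"tz":0.064,"yaw":0,"grip":-1}])

```text
time: 7.05
tool_pos: [0.5294, 0.06, 0.0601]
tool_rot: [-3.141, -0.002, 0.102]
contact_force: [-2.9, 2.6, 7.7]
opening: 0.0004
```

>>> apply_moves(plan=[{"tx":0,"ty":0,"tz":0.0015,"yaw":0,"grip":-1},{"tx":0,"ty":0,"tz":0.0015,"yaw":0,"grip":-1},{"tx":0,"ty":0,"tz":0.0015,"yaw":0,"grip":-1}])

```text
time: 7.42
tool_pos: [0.5295, 0.0601, 0.0598]
tool_rot: [3.142, -0.002, 0.102]
contact_force: [-6.6, 2.0, 18.5]
opening: 0.0008
```

>>> apply_moves(plan=[{"tx":0,"ty":0,"tz":-0.05,"yaw":0,"grip":-1},{"tx":0,"ty":0,"tz":-0.08,"yaw":0,"grip":-1},{"tx":0,"ty":0,"tz":-0.08,"yaw":0,"grip":-1},{"tx":0,"ty":0,"tz":-0.08,"yaw":0,"grip":-1}])

```text
time: 7.92
tool_pos: [0.5286, 0.0596, 0.1368]
tool_rot: [3.141, 0.001, 0.102]
contact_force: [-0.2, 0.3, -0.8]
opening: 0.0004
```

Run:
```python
from h import *
cal=robot.get_calibration('wrist');im,d=robot.read_camera('wrist');P=cloud('wrist',d)
m=(P[...,2]>.0565)&(P[...,2]<.075);m[245:]=0
print([P[v,u].round(4).tolist() for v,u in [(222,275),(222,283),(215,280),(230,290),(200,300),(225,320)]])
save('w5',im[150:300,200:480].repeat(2,0).repeat(2,1))
rel((.485,-.3275,.10),-.1)
```

```text
[[0.5264, 0.0636, 0.0597], [0.5268, 0.0581, 0.0592], [0.5318, 0.0607, 0.0602], [0.5221, 0.0528, 0.0611], [0.5428, 0.048, 0.0563], [0.5263, 0.0319, 0.056]]
t 7.97 pos [0.5283 0.0597 0.1363] rot [-3.142e+00  2.000e-03  1.020e-01] F [-0.95  0.12 -0.17] open 0.0003
tx,ty,tz [-0.0823  0.3808  0.0365] yaw 0.202 q [-0.03  0.44  1.63 -0.    1.06  1.44]
```

View pics/w5.png

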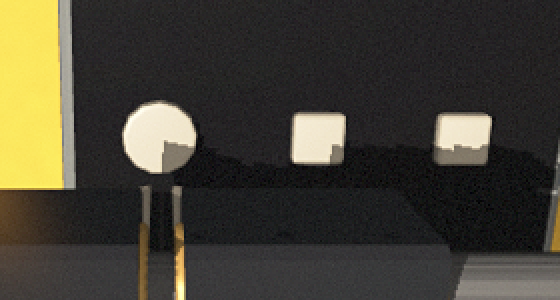

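The output key's top is at 0.060 m, so it is in, and the square keys are untouched. Next is the start key.

>>> apply_moves(plan=[{"tx":-0.082,"ty":0.381,"tz":0.02,"yaw":0.29,"grip":-1},{"tx":-0.082,"ty":0.381,"tz":0.02,"yaw":0.29,"grip":-1},{"tx":-0.082,"ty":0.381,"tz":0.02,"yaw":0.29,"grip":-1},{"tx":-0.082,"ty":0.381,"tz":0.02,"yaw":0.29,"grip":-1},{"tx":-0.082,"ty":0.381,"tz":0.02,"yaw":0.29,"grip":-1},{"tx":-0.082,"ty":0.381,"tz":0.02,"yaw":0.29,"grip":-1},{"tx":-0.082,"ty":0.381,"tz":0.02,"yaw":0.29,"grip":-1},{"tx":-0.082,"ty":0.381,"tz":0.02,"yaw":0.29,"grip":-1}])

```text
time: 8.98
tool_pos: [0.4853, -0.3277, 0.116]
tool_rot: [-3.14, 0.002, -0.19]
contact_force: [0.3, 1.1, -0.6]
opening: 0.0007
```

Run:
```python
from h import *
cal=robot.get_calibration('wrist');im,d=robot.read_camera('wrist');save('w6',im)
for o in robot.tip_of('start_key_top','wrist')[:3]:
    r,c=o['pixel'];print(r,c,o['confidence'],world('wrist',(c,r),z=.046,cal=cal).round(4))
rel((.485,-.3275,.05),-.19)
```

```text
223.3 284.0 0.66 [ 0.4843 -0.3294  0.046 ]
t 9.07 pos [ 0.486  -0.326   0.1167] rot [-3.14e+00  1.00e-03 -1.87e-01] F [-0.58  0.47  0.88] open 0.0007
tx,ty,tz [-0.0006  0.0018  0.0667] yaw 0.003 q [-0.72  0.56  1.5   0.    1.09  1.04]
```

View pics/w6.png

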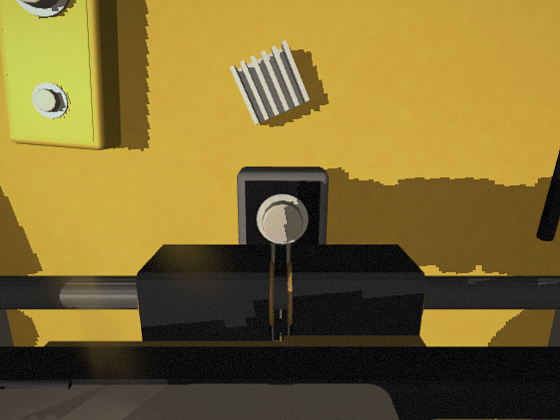

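The grey box's large key is at (282,219) under the fingertips, and box and tool are aligned.

>>> apply_moves(plan=[{"tx":0,"ty":0.001,"tz":0.04,"yaw":0,"grip":-1},{"tx":0,"ty":0.001,"tz":0.062,"yaw":0,"grip":-1},{"tx":0,"ty":0.001,"tz":0.07,"yaw":0,"grip":-1},{"tx":0,"ty":0.001,"tz":0.074,"yaw":0,"grip":-1},{"tx":0,"ty":0.001,"tz":0.0765,"yaw":0,"grip":-1},{"tx":0,"ty":0.001,"tz":0.0775,"yaw":0,"grip":-1},{"tx":0,"ty":0.001,"tz":0.0775,"yaw":0,"grip":-1},{"tx":0,"ty":0.001,"tz":0.0775,"yaw":0,"grip":-1}])

```text
time: 10.07
tool_pos: [0.4864, -0.3289, 0.0405]
tool_rot: [3.141, -0.001, -0.188]
contact_force: [1.1, 2.9, 3.1]
opening: 0.0004
```

>>> apply_moves(plan=[{"tx":0,"ty":0,"tz":0.0015,"yaw":0,"grip":-1},{"tx":0,"ty":0,"tz":0.002,"yaw":0,"grip":-1},{"tx":0,"ty":0,"tz":0.002,"yaw":0,"grip":-1},{"tx":0,"ty":0,"tz":0.002,"yaw":0,"grip":-1}])

```text
time: 10.58
tool_pos: [0.4865, -0.329, 0.04]
tool_rot: [3.14, -0.002, -0.188]
contact_force: [-1.8, 5.1, 16.7]
opening: 0.0003
```

Bottomed at 0.040 m with 16.7 N. Now I release it and lift clear.

>>> apply_moves(plan=[{"tx":0,"ty":0,"tz":-0.015,"yaw":0,"grip":-1},{"tx":0,"ty":0,"tz":-0.05,"yaw":0,"grip":-1},{"tx":0,"ty":0,"tz":-0.1,"yaw":0,"grip":-1},{"tx":0,"ty":0,"tz":-0.14,"yaw":0,"grip":-1},{"tx":0,"ty":0,"tz":-0.14,"yaw":0,"grip":-1},{"tx":0,"ty":0,"tz":-0.14,"yaw":0,"grip":-1}])

```text
time: 11.32
tool_pos: [0.4852, -0.3284, 0.177]
tool_rot: [-3.141, 0.002, -0.188]
contact_force: [-0.3, -0.6, -0.1]
opening: 0.0002
```

Run:
```python
from h import *
im,d=robot.read_camera('wrist');P=cloud('wrist',d)
m=(d>0)&(P[...,2]>.041)&(P[...,2]<.06)&(np.hypot(P[...,0]-.485,P[...,1]+.328)<.025);q=P[m];print('start key',len(q),q.mean(0).round(4),np.median(q[:,2]))
m=(d>0)&(P[...,2]>.025)&(P[...,2]<.037)&(np.hypot(P[...,0]-.485,P[...,1]+.328)<.05)
im,d=robot.read_camera('scene');save('s9',im);P=cloud('scene',d);P0=cloud('scene',np.load('scene0.npy'))
def rep(n,c,r,z0,z1):
    for Q in (P0,P):
        m=(np.hypot(Q[...,0]-c[0],Q[...,1]-c[1])<r)&(Q[...,2]>z0)&(Q[...,2]<z1);print(n,m.sum(),Q[m].mean(0).round(4))
rep('rocker half',(.472,.311),.008,.048,.08);rep('outkey',(.529,.06),.012,.05,.08);rep('startkey',(.485,-.328),.014,.04,.06);rep('box',(.453,-.322),.09,.02,.06)
print(robot.observe()['time'],robot.observe()['contact_force'])
```

```text
start key 835 [ 0.4852 -0.3282  0.0458] 0.045886218843815954
rocker half 17 [0.4738 0.3118 0.0631]
rocker half 14 [0.4733 0.3109 0.0562]
outkey 59 [0.5305 0.0582 0.065 ]
outkey 42 [0.5294 0.0593 0.0604]
startkey 72 [ 0.4854 -0.3281  0.0468]
startkey 70 [ 0.4858 -0.3288  0.0472]
box 892 [ 0.4596 -0.3235  0.0348]
box 897 [ 0.4597 -0.3233  0.0348]
11.425 [ 0.37683559 -0.27497577  0.28110508]
```

View pics/s9.png

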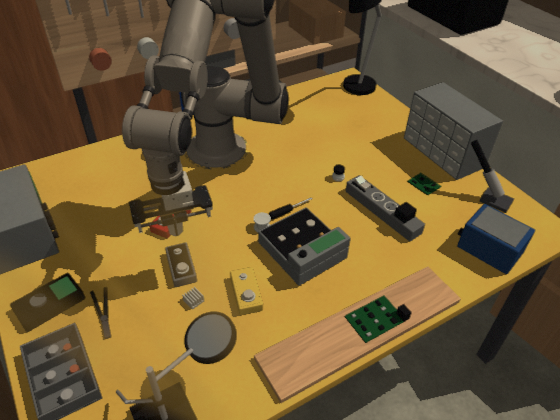

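The scene picture shows every item where it was: grey box at (180,264), heat sink (193,298), spool (263,221), supply (303,245), strip (385,205). The arm is clear above the box.

```bash
python3 -c "
from h import *
print(robot.hand_in())"
```

```text
the job is handed in; nothing more can be done
None
```

I did all three presses in order with the closed fingertips and handed the job in at about 11.4 s. The hand-in gives no verdict, so the results below come from my own checks.

| Step | While pressing | After letting go |
|---|---|---|
| Rocker | stopped at 55 mm with 20 N | sockets-side half dropped from about 63 to 56 mm: level, on |
| Output key | stopped at 60 mm with 18 N | top stays at about 60 mm: in |
| Start key | stopped at 40 mm with 17 N | top back at about 46 mm: up |

- **Control box:** its measured position changed by less than 1 mm.
- **Bystanders and other keys:** the bystanders look unmoved in the last scene picture. I only compared them by eye. The square keys looked untouched from the wrist camera, but I did not measure them or the small key.
- **Robot:** nothing was touching the arm at the end (contact force under 1 N).
- **Disagreements:** one move call was refused because I left out the yaw value; it moved nothing and I sent it again in full. The cameras disagreed by about 4 mm on where the rocker was sideways, so I aimed between the two readings.

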